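# Stage the last desiccant cartridge and crack open the drying box

## Robot

A 6-joint arm with a two-finger parallel gripper is mounted at the origin on a cart in front of the work surface, level with it; the furniture and walls round the work are solid. World frame = base frame: x ahead of the robot, y to its left, z up, the work surface at z = 0. Lengths are in m, angles in rad, forces in N, time in s.
With the tool pointing down it reaches from about 0.375 to 0.925 m from the base axis. Payload 5.7 kg.
Tool frame: the origin (TCP) lies midway between the tips of the shut fingers; the grasp point (between the pads) lies 19 mm behind it; z points along the fingers, y is the line along which they close (so a half turn about z gives the same grasp; the last joint's range is limited). The gripper opens to 88 mm and grips with 3 to 60 N. Pads are 20 mm wide; open, the fingers measure 115 mm over their backs; the gripper's body (75 mm by 178 mm) begins 61 mm behind the grasp point.
Start: joints at [-1.431, 0.359, 1.51, -0, 1.272, -0.115], TCP at [0.151, -0.581, 0.223] pointing down, gripper open.
Joint ranges: [-2.97, 2.97], [-1.01, 2.36], [0.21, 2.38], [-0.96, 4.11], [0.2, 2.71], [-2.98, 2.98]. Speed limits (rad/s): [2.39, 2.39, 3.14, 3.14, 3.14, 3.14].

## Interface

Orientations are given as a unit quaternion [x, y, z, w].
In Python, from bench import move_ptp, servo_line, goto_joints, move_gripper, sleep, inverse_kinematics, capture, PlanningError, close_job, spot_in, silhouettes, current_clock, current_joint_pos, current_qvel, current_joint_torque, current_position, current_orientation, current_force, current_torque, current_finger_gap, current_grip_force gives the robot as it stands. Calls block until the motion is done:
- move_ptp(position, orientation): joint-space move of the TCP to a pose.
- servo_line(position, orientation=None, rate=0.15, contact_N=None): straight line of the TCP; orientation=None keeps the orientation; rate is the mean speed in m/s. With contact_N (N) it stops when the force on the tool has changed by that much, and returns True; else False.
- goto_joints(angles): joint-space move.
- move_gripper(opening): finger opening in m; the grip force is fixed at half the most; returns when the fingers have stopped.
- sleep(seconds).
- inverse_kinematics(position, orientation): joint angles nearest the present ones, or None.
- capture(name): name is "scene" or "top" or "wrist"; returns a dict with "image" (384x512x3 uint8, blue, green, red), "range_z" (384x512 float32, m along the optical axis (not along the pixel's ray), 0 where there is no reading), "intrinsics" (3x3 intrinsics, pixels), "R" (3x3) and "t" (3): a world point X has camera coordinates R X + t. Camera axes: x right, y down, z forward; pixel columns grow to the right and rows downward; lengths in m; the calibration is good to about 2 mm. The wrist camera is an equidistant fisheye: a pixel r from the principal point sees the ray r / f radians off the axis. A picture is of the moment at which its call begins.
A pose or a line that the arm cannot do raises PlanningError and nothing moves.
- close_job(): hands the job in; it is judged then, once.
Trained networks look in the newest picture that a camera, given by its name, has taken for a name from the list of things; names that differ only in an ending like _2 or _b are one class to them, and where a whole thing is asked for, a point or a joint stands for the part that bears it (a point fixed in the world has none). Each returns a list of dicts, best first, with "conf" (0 to 1); they miss things now and then, are a little off and sometimes report something else, mostly with a low value. They report only what shows in the picture. A call takes as long as a camera call. They do not tell look-alikes from the thing itself.
- spot_in(camera, query): "xy" ([column, row] in pixels, amid what is visible of it).
- silhouettes(camera, query): "region" (384x512 bool, what is visible of it) and "xy" ([column, row] in pixels, amid what is visible of it).
Readings, each from a call of its own:
- current_clock(): time.
- current_joint_pos(): joint angles.
- current_qvel(): joint speeds.
- current_joint_torque(): joint torques, N m.
- current_position(): TCP position.
- current_orientation(): TCP orientation.
- current_force(): force on the tool from outside, world axes, zero at the start.
- current_torque(): the same for the moment, N m.
- current_finger_gap(): finger opening in m.
- current_grip_force(): force on a finger pad.
Only numpy, scipy, OpenCV 4.12 (cv2) and the standard library are available. Lean on these libraries where they do the work, as an engineer would, in place of code of your own. Each camera call takes 0.05 s, during which the arm holds its last target. There are 200 camera calls.

## Task

Get the drying box ready for a cartridge change. First set the loose white cartridge upright and fully down into the empty pocket of the metal tray, its tab pointing the same way as the tabs of the two cartridges already there, and let go of it; leave those two and the other things on the bench where they are. Then take the bar handle of the drying box's lid, pull it free of its sticky seal, and finish while still holding the lid still, just slightly open (about 15 to 40 mm at its front edge) - do not let it fly wide open and do not let go.

Things in the scene. Friction and masses are not known exactly. Their poses are not given: they have to be found in the camera images.
- cartridge: white plastic desiccant cartridge, a rounded block 30 (its x) x 64 (its y) x 36 mm high with a tab 20 mm wide and 5 mm thick that sticks out 14 mm from its +y end, 24.5 to 29.5 mm above its underside; grey line round the other end; about 60 g; origin: centre of its underside, z up; this is the loose one on the bench, standing on its underside, turned any way
- cartridge_tab (a point): middle of the loose cartridge's tab: 42 mm along +y and 27 mm up from the cartridge's origin
- neighbour_a: white plastic desiccant cartridge, a rounded block 30 (its x) x 64 (its y) x 36 mm high with a tab 20 mm wide and 5 mm thick that sticks out 14 mm from its +y end, 24.5 to 29.5 mm above its underside; grey line round the other end; about 60 g; origin: centre of its underside, z up; already in a pocket, tab toward the tray's +y
- neighbour_b: white plastic desiccant cartridge, a rounded block 30 (its x) x 64 (its y) x 36 mm high with a tab 20 mm wide and 5 mm thick that sticks out 14 mm from its +y end, 24.5 to 29.5 mm above its underside; grey line round the other end; about 60 g; origin: centre of its underside, z up; already in another pocket, tab toward the tray's +y
- tray: fixed aluminium tray 200 (x) x 100 (y) x 14 mm high with three rectangular pockets in a row along its x, 62 mm apart (centres at x = -62, 0, +62 mm), each 36 (x) x 70 (y) mm and 10 mm deep (floor 4 mm above the bench), so a cartridge has 3 mm of play each side and can go in either way round; origin: centre of its underside
- pocket_pad: thin grey pad on the floor of the empty pocket, which may be any of the three; its origin is the pocket's centre at floor height, 4 mm above the bench; axes as the tray's
- dry_box: fixed grey plastic drying box 200 (x) x 220 (y) x 90 mm high, without its lid; origin: centre of its underside; its front looks along its -x
- dry_lid (a joint): angle of the box's flat aluminium lid (rad): 0 closed, grows as the front edge rises (0.1 = about 20 mm open at the front edge). The lid weighs about 0.35 kg and falls back onto its seal (below 0.04) if let go. The seal holds it for the first 6 mm or so of travel at the front edge and takes about 14 N upward at the handle to break; after that only about 2 to 5 N is needed
- lid_handle (a point): middle of the lid's bar handle: a straight round steel bar 12 mm thick and 96 mm long, parallel to the box's y, its centre 28 mm above the lid's top and about 127 mm above the bench; pinch it from above, fingers either side in the box's x, or hook it from below. 165 mm in front of the hinge line. The point turns with the lid
- lid_hinge (a point): middle of the hinge line (parallel to the box's y, along the box's far edge, 90 mm above the bench)
- tape_roll: bystander: roll of tape lying flat, 60 mm across, 19 high; origin underside centre
- slide_box: bystander: small box 54 x 84 x 31 mm; origin underside centre
- cap: bystander: small round screw cap 24 mm across, 14 high; origin underside centre
- adapter_pot: bystander: white pot with a knob on its lid, 73 mm across, 85 high; origin underside centre
- square_bottle: bystander: square plastic bottle with screw cap 65 x 64 x 137 mm; origin underside centre
Not all that is in view belongs to the job. Leave any red look-alike of the cartridge alone.

How it is judged:
On the way, in this order (a step that is already met when the one before it is completed fails the run):
1. the cartridge is let go, fully down in the empty pocket, tab the same way as its neighbours, lid still shut (horizontal distance between cartridge and pocket_pad below 0.008 m and height (world z) of cartridge below 0.0075 m and angle between cartridge's own z axis and vertical below 0.1 rad and y of cartridge_tab in the frame of tray above 0.03 m and contact force between the fingers and cartridge below 0.1 N and value of joint dry_lid below 0.02 rad), for 0.2 s.
2. the lid is free of its seal and held slightly open by the gripper (value of joint dry_lid between 0.05 and 0.25 rad and contact force between the fingers and dry_lid above 1 N), for 0.3 s.
At the end, for the whole second after the job is handed in: The gripper holds the lid still at 0.05 to 0.25 rad (10 to 50 mm at its front edge), pressing on it with over 1 N; the cartridge stands released, upright, fully down within 8 mm of the empty pocket's centre, tab toward the tray's +y; its two neighbours are within 15 mm of where they were (all of step 2 and horizontal distance between cartridge and pocket_pad below 0.008 m and height (world z) of cartridge below 0.0075 m and angle between cartridge's own z axis and vertical below 0.1 rad and y of cartridge_tab in the frame of tray above 0.03 m and contact force between the fingers and cartridge below 0.1 N and distance of each of neighbour_a, neighbour_b from where it was at the start of the episode below 0.015 m and velocity of joint dry_lid between -0.05 and 0.05 rad/s); the arm keeps its last pose, push and grip.
It fails at once if the lid flies open past 0.4 rad (about 80 mm at the front edge) (value of joint dry_lid above 0.4 rad).
It fails at once if a bystander is moved more than 30 mm (distance of any of tape_roll, slide_box, cap, adapter_pot, square_bottle from where it was at the start of the episode above 0.03 m).
It also fails if it takes over 51 s, if anything falls off the work surface, if the arm or the gripper's body presses on something with over 40 N, if the wrist force passes 120 N, or if a joint passes its speed limit or range.

## Working session

There is one attempt and no reset: what is moved stays moved. The work goes in short steps, each a Python script; the robot and the scene stay as the last script left them, time stands still between calls to the robot, and variables do not carry over. Pictures are saved under pics/ and viewed, at most 10 in all, crops included, and the job is handed in when it is done.

```bash
mkdir -p pics
cat > h.py <<'E'
import numpy as np, cv2
from bench import *
def cloud(c):
    K=np.array(c["intrinsics"]);z=c["range_z"];v,u=np.mgrid[:z.shape[0],:z.shape[1]]
    P=np.stack([(u-K[0,2])/K[0,0]*z,(v-K[1,2])/K[1,1]*z,z],-1)
    W=(P-np.array(c["t"]))@np.array(c["R"]); W[z==0]=np.nan
    return W
E
python3 - <<'E'
from h import *
for n in["top","scene"]:
    c=capture(n);cv2.imwrite(f"pics/{n}0.png",c["image"]);W=cloud(c)
    np.savez(f"{n}.npz",W=W,im=c["image"])
    print(n,np.array(c["R"]).round(2).tolist())
    for q in["cartridge","tray","pocket_pad","dry_box","lid_handle","tape_roll","slide_box","cap","adapter_pot","square_bottle"]:
        for s in silhouettes(n,q)[:5]:
            if s["conf"]<.3: continue
            m=s["region"];p=W[m];p=p[~np.isnan(p[:,0])]
            if len(p): print(q,round(s["conf"],2),np.round(s["xy"]),np.median(p,0).round(3),np.percentile(p,2,0).round(3),np.percentile(p,98,0).round(3))
print(current_clock())
E
```

```text
top [[-0.0, -1.0, 0.0], [-0.98, 0.0, -0.2], [0.2, -0.0, -0.98]]
cartridge 0.91 [268. 215.] [ 0.477 -0.021  0.035] [ 0.444 -0.042 -0.001] [0.515 0.003 0.04 ]
cartridge 0.84 [231. 193.] [0.541 0.069 0.036] [0.51  0.051 0.02 ] [0.581 0.085 0.041]
cartridge 0.57 [230. 231.] [0.435 0.08  0.036] [0.397 0.066 0.019] [0.469 0.094 0.04 ]
cartridge 0.55 [302. 196.] [ 0.538 -0.116  0.036] [ 0.512 -0.146  0.027] [ 0.565 -0.085  0.041]
cartridge 0.55 [141. 203.] [0.501 0.295 0.1  ] [0.405 0.187 0.096] [0.601 0.403 0.131]
tray 0.62 [365. 224.] [ 0.462 -0.281  0.014] [ 0.371 -0.334 -0.   ] [ 0.567 -0.23   0.04 ]
pocket_pad 0.5 [363. 220.] [ 0.469 -0.282  0.006] [ 0.454 -0.311  0.001] [ 0.483 -0.253  0.009]
dry_box 0.62 [145. 202.] [0.499 0.289 0.1  ] [0.402 0.182 0.009] [0.606 0.405 0.131]
dry_box 0.31 [143. 203.] [0.5   0.294 0.1  ] [0.405 0.187 0.096] [0.601 0.404 0.131]
tape_roll 0.62 [278. 258.] [ 0.374 -0.031  0.019] [ 0.348 -0.058 -0.001] [0.403 0.    0.023]
slide_box 0.84 [273. 153.] [ 0.646 -0.036  0.032] [ 0.619 -0.076  0.004] [0.677 0.005 0.035]
square_bottle 0.81 [237. 132.] [0.683 0.056
[... 767 characters left out ...]
 238.] [ 0.375 -0.018  0.019] [ 0.348 -0.05   0.002] [0.403 0.005 0.022]
slide_box 0.71 [231. 202.] [ 0.643 -0.018  0.031] [ 0.619 -0.075  0.   ] [0.681 0.015 0.035]
slide_box 0.7 [183. 276.] [0.492 0.317 0.101] [0.402 0.193 0.097] [0.604 0.411 0.132]
cap 0.62 [180. 277.] [0.493 0.318 0.101] [0.403 0.193 0.096] [0.605 0.411 0.132]
cap 0.5 [332. 229.] [ 0.375 -0.104  0.013] [ 0.366 -0.116  0.005] [ 0.386 -0.097  0.016]
cap 0.5 [232. 203.] [ 0.645 -0.017  0.031] [ 0.619 -0.067  0.003] [0.685 0.014 0.035]
adapter_pot 0.75 [262. 161.] [ 0.669 -0.2    0.053] [ 0.647 -0.244  0.007] [ 0.709 -0.183  0.086]
square_bottle 0.79 [195. 196.] [0.683 0.08  0.081] [0.663 0.025 0.009] [0.721 0.099 0.139]
1.1
```

Run:
```python
import cv2
a=cv2.imread("pics/top0.png");cv2.imwrite("pics/t1.png",cv2.resize(a[110:290,80:430],None,fx=2.28,fy=2.28,interpolation=2))
```

```text
(no output)
```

View pics/t1.png

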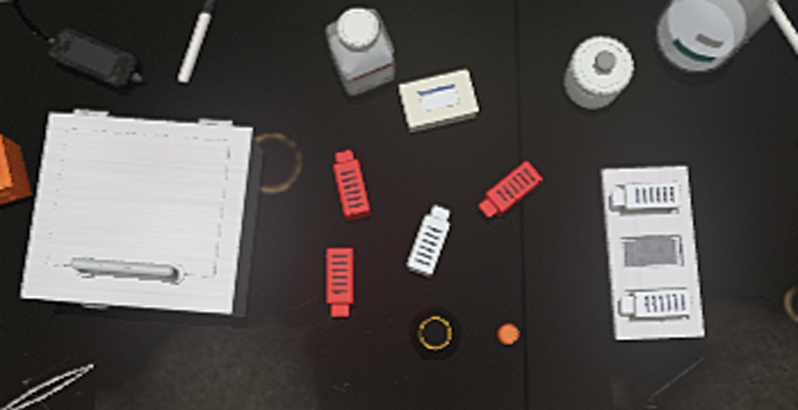

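View pics/scene0.png

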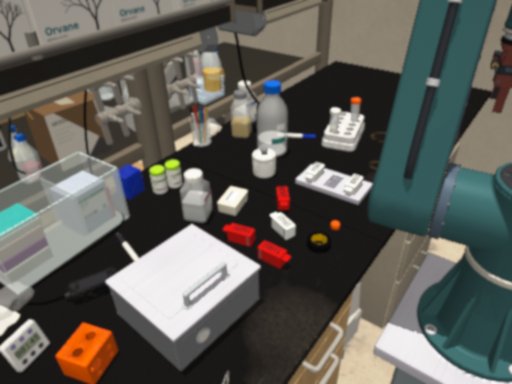

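The loose white cartridge is at crop (428,240), i.e. top pixel (268,215), with its tab pointing up (+x). The tray's middle pocket, at crop (652,250), is empty, and the neighbours' tabs point left (+y). The lid handle is at crop (127,270). The red blocks are look-alikes. Next I fit the poses.

Run:
```python
from h import *
for n in["top","scene"]:
    W=np.load(n+".npz")["W"]
    def rect(lo,hi,nm):
        m=np.all((W>lo)&(W<hi),-1);p=W[m][:,:2].astype(np.float32)
        print(n,nm,len(p),[np.round(q,4) for q in cv2.minAreaRect(p*1000)], np.median(W[m][:,2]).round(4),p.mean(0).round(4))
    rect((.43,-.05,.033),(.53,.015,.06),"cart body")
    rect((.43,-.05,.022),(.53,.015,.06),"cart all")
    rect((.35,-.35,.010),(.6,-.2,.019),"tray")
    rect((.43,-.33,.002),(.50,-.23,.0085),"pad")
    rect((.49,-.35,.033),(.6,-.2,.05),"nb far"); rect((.35,-.35,.033),(.45,-.2,.05),"nb near")
    rect((.35,.15,.118),(.6,.45,.15),"handle"); rect((.35,.15,.093),(.65,.45,.105),"lid")
```

```text
top cart body 265 [array([480.3289, -22.6232]), array([29.6738, 75.0995]), np.float64(69.3316)] 0.0362 [ 0.4751 -0.0205]
top cart all 322 [array([481.4689, -23.0381]), array([29.9785, 78.0341]), np.float64(69.8459)] 0.0357 [ 0.4785 -0.0221]
top tray 1687 [array([ 468.896 , -282.2982]), array([200.2975, 102.0988]), np.float64(1.9897)] 0.0146 [ 0.4656 -0.2819]
top pad 315 [array([ 463.0186, -274.3336]), array([92.8705, 56.5195]), np.float64(85.9268)] 0.0056 [ 0.4694 -0.2802]
top nb far 302 [array([ 529.891 , -273.2567]), array([29.954 , 76.4203]), np.float64(1.6353)] 0.0401 [ 0.5297 -0.2761]
top nb near 328 [array([ 406.817 , -278.5423]), array([77.4966, 28.8525]), np.float64(89.7499)] 0.0403 [ 0.4062 -0.2798]
top handle 231 [array([438.8937, 300.2338]), array([107.5861,  11.8638]), np.float64(85.1587)] 0.1317 [0.4384 0.299 ]
top lid 7212 [array([506.4313, 295.5384]), array([227.1711, 211.5927]), np.float64(85.409)] 0.0999 [0.5034 0.2944]
scene cart body 207 [array([478.0528, -17.9928]), array([31.6457, 70.231 ]), np.float64(69.058)] 0.0369 [ 0.4754 -0.0148]
scene cart all 302 [array([484.0995, -18.1192]), array([32.1646, 80.3094]), np.float64(72.5497)] 0.036 [ 0.4758 -0.013 ]
scene tray 875 [array([ 471.6857, -278.0002]), array([202.7722, 108.5092]), np.float64(1.2997)] 0.0151 [ 0.4629 -0.2673]
scene pad 135 [array([ 464.9852, -275.2679]), array([68.2526, 90.0644]), np.float64(0.3054)] 0.0065 [ 0.4728 -0.2784]
scene nb far 164 [array([ 532.3754, -268.528 ]), array([30.0335, 82.1673]), np.float64(4.003)] 0.0403 [ 0.531  -0.2678]
scene nb near 180 [array([ 408.8859, -273.4625]), array([29.823 , 78.7039]), np.float64(2.7248)] 0.0406 [ 0.4075 -0.2721]
scene handle 381 [array([439.059, 304.214]), array([107.154 ,  11.8379]), np.float64(86.1422)] 0.1321 [0.438  0.3083]
scene lid 8695 [array([504.7707, 298.4045]), array([227.5963, 208.3717]), np.float64(85.5345)] 0.1008 [0.498  0.3119]
```

```bash
cat >> h.py <<'E'
from scipy.spatial.transform import Rotation as Ro
def ori(a):  # tool down, closing axis y at world angle a (deg)
    a=np.radians(a);y=np.array([np.cos(a),np.sin(a),0]);z=np.array([0,0,-1.]);x=np.cross(y,z)
    return Ro.from_matrix(np.stack([x,y,z],1)).as_quat().tolist()
CX,CY,TH=.4749,-.0206,-20.4
PX,PY,TY=.469,-.282,92.1
E
python3 - <<'E'
from h import *
best=None
for k in(0,180):
    qs=[inverse_kinematics(p,ori(a)) for p,a in(([CX,CY,.1],TH-90+k),([PX,PY,.1],TY-90+k),([.439,.3,.2],-4.5+k),([.439,.3,.2],175.5+k))]
    print(k,[None if q is None else np.round(q,2).tolist() for q in qs])
    if qs[0] is not None and qs[1] is not None:
        c=max(abs(qs[0][5]),abs(qs[1][5]))
        if best is None or c<best[0]: best=(c,k)
k=best[1];print("k",k,Ro.from_quat(current_orientation()).as_matrix().round(2).tolist())
o=ori(TH-90+k)
move_gripper(.06)
move_ptp([CX,CY,.12],o)
servo_line([CX,CY,.014],rate=.1)
move_gripper(0.0)
print(current_finger_gap(),current_grip_force(),current_position())
servo_line([CX,CY,.10],rate=.12)
print(current_finger_gap(),current_grip_force(),current_clock())
c=capture("top");cv2.imwrite("pics/t2.png",cv2.resize(c["image"][140:300,180:420],None,fx=3.3,fy=3.3))
E
```

```text
0 [[-0.19, 0.34, 1.91, -0.0, 0.89, 1.74], [-0.67, 0.43, 1.76, -0.0, 0.96, -0.7], [0.47, 0.28, 1.69, -0.0, 1.17, 0.55], [0.47, 0.28, 1.69, -0.0, 1.17, -2.59]]
180 [[-0.19, 0.34, 1.91, -0.0, 0.89, -1.4], [-0.67, 0.43, 1.76, -0.0, 0.96, 2.44], [0.47, 0.28, 1.69, -0.0, 1.17, -2.59], [0.47, 0.28, 1.69, -0.0, 1.17, 0.55]]
k 0 [[0.97, 0.25, 0.0], [0.25, -0.97, 0.0], [0.0, -0.0, -1.0]]
0.029883351012236853 30.00057578086853 [ 0.47511815 -0.02058095  0.01420434]
0.02989585713170869 29.999963343143463 6.7083
```

View pics/t2.png

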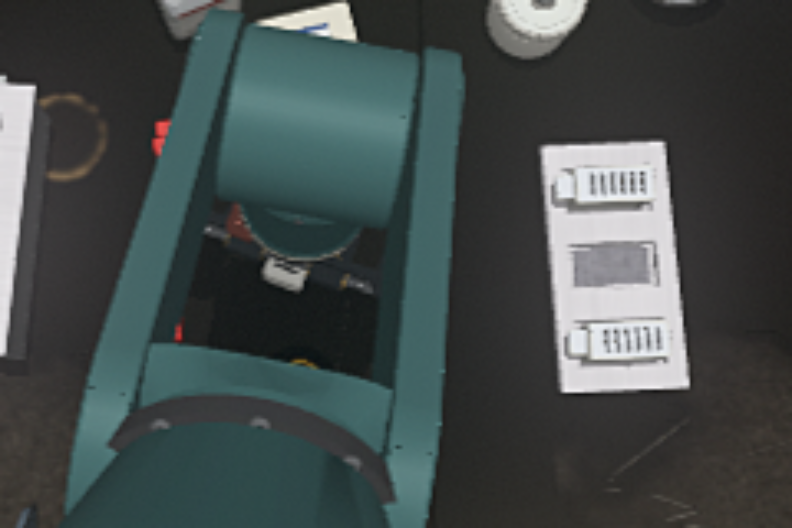

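The cartridge is held (gap 29.9 mm), so I place it next.

Run:
```python
from h import *
o=ori(TY-90)
move_ptp([PX,PY,.12],o)
servo_line([PX,PY,.04],rate=.12)
r=servo_line([PX,PY,.0185],rate=.03,contact_N=6)
print(r,current_position(),current_force(),current_finger_gap(),current_clock())
c=capture("wrist");cv2.imwrite("pics/w3.png",c["image"])
```

```text
True [ 0.46856854 -0.28168341  0.01817459] [0.93421916 0.30110212 5.2428956 ] 0.029814087492275692 10.3833
```

View pics/w3.png

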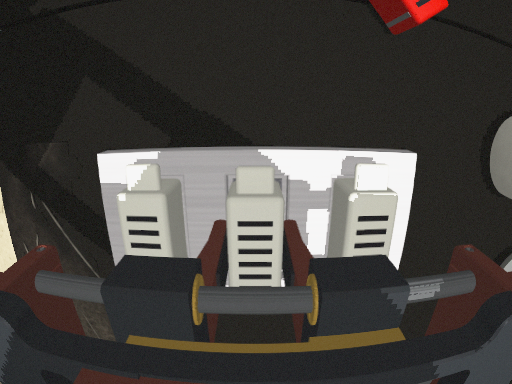

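It shows the cartridge seated between its neighbours with its tab at (255,180), in line with theirs. Contact came at floor height. I release it and check from above.

Run:
```python
from h import *
move_gripper(.048)
p=current_position();servo_line([p[0],p[1],.16],rate=.15)
move_ptp([.439,.301,.23],ori(-4.7))
print(current_clock(),current_force())
c=capture("top");cv2.imwrite("pics/t4.png",cv2.resize(c["image"][140:300,180:420],None,fx=3.3,fy=3.3));W=cloud(c)
def rect(lo,hi,nm):
    m=np.all((W>lo)&(W<hi),-1);q=W[m][:,:2].astype(np.float32)
    print(nm,len(q),[np.round(v,1) for v in cv2.minAreaRect(q*1000)],np.median(W[m][:,2]).round(4))
rect((.45,-.35,.033),(.49,-.2,.06),"cart");rect((.49,-.35,.033),(.6,-.2,.05),"far"); rect((.35,-.35,.033),(.45,-.2,.05),"near")
c=capture("wrist");cv2.imwrite("pics/w4.png",c["image"])
c=capture("scene");W=cloud(c);rect((.35,.2,.118),(.6,.45,.145),"handle")
```

```text
14.15 [ 0.07691519 -0.81087393  0.95044036]
cart 314 [array([ 466.6, -277. ]), array([29.7, 77.9]), np.float64(0.6)] 0.0406
far 308 [array([ 530.2, -273.5]), array([30.5, 76.6]), np.float64(0.4)] 0.04
near 315 [array([ 406.8, -278.3]), array([28.6, 77.1]), np.float64(0.1)] 0.0403
handle 377 [array([438.9, 305. ]), array([106.1,  12.7]), np.float64(84.9)] 0.132
```

View pics/w4.png

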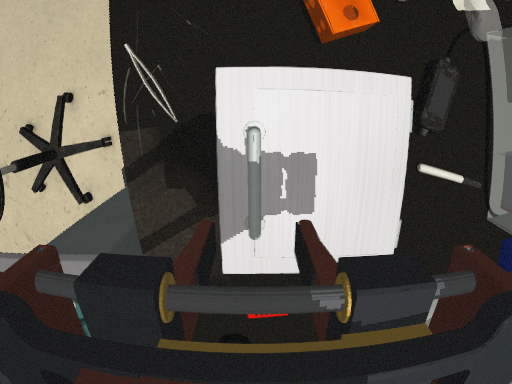

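View pics/t4.png

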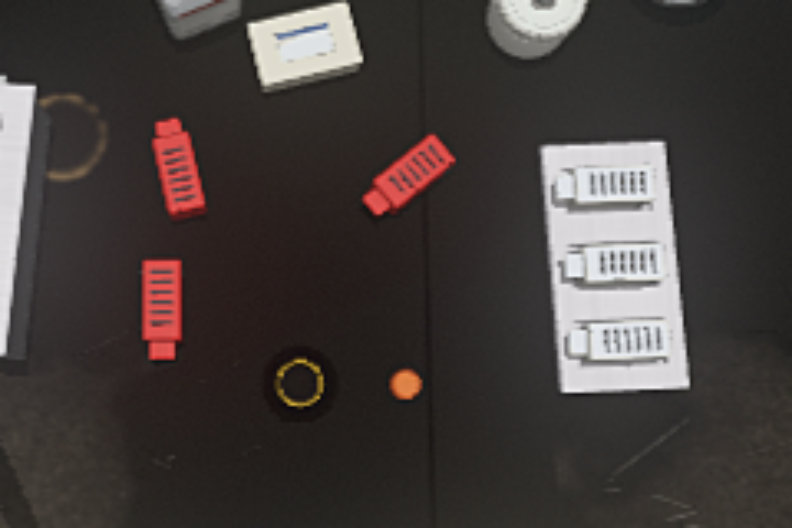

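The cartridge is seated with its tab in line (top crop, 613,262) and the neighbours haven't moved. The handle is under the gripper at wrist (254,185), along the tool's x. Now I grip and lift along the hinge arc.

Run:
```python
from h import *
A=-4.9;o=ori(A);b=np.array([np.cos(np.radians(A)),np.sin(np.radians(A)),0])
move_ptp([.439,.302,.17],o)
r=servo_line([.439,.302,.109],rate=.06,contact_N=6)
print(r,current_position())
if not r:
    move_gripper(0.0);print("gap",current_finger_gap(),current_grip_force(),current_force())
    p0=np.array(current_position())
    for th in(.02,.045,.07,.10,.13):
        d=b*(.165*(1-np.cos(th))+.037*np.sin(th));d[2]=.165*np.sin(th)-.037*(1-np.cos(th))
        servo_line((p0+d).tolist(),rate=.02)
        print(th,np.round(current_position()-p0,4),np.round(current_force(),1),round(current_finger_gap(),4))
    sleep(.5)
print(current_clock(),current_grip_force())
W=cloud(capture("scene"));cv2.imwrite("pics/s5.png",capture("scene")["image"])
m=np.all((W>(.38,.17,.09))&(W<(.62,.43,.135)),-1)
q=(W[m]-[.439,.302,0]);x=q@b;z=q[:,2]
for lo in np.arange(-.04,.17,.03):
    s=(x>lo)&(x<lo+.03);print(lo.round(2),s.sum(),np.median(z[s]).round(4) if s.any() else 0)
```

```text
False [0.43929005 0.30215162 0.10932484]
gap 0.01138745948647601 29.998807311058044 [1.45893644 0.07680706 0.30294594]
0.02 [ 0.0006 -0.0001  0.0027] [  2.7   3.  -10.7] 0.0113
0.045 [ 0.002  -0.0002  0.0081] [ 1.1  1.4 -4.1] 0.0109
0.07 [ 0.0029 -0.0003  0.0117] [-0.3  0.2 -4.1] 0.011
0.1 [ 0.0043 -0.0004  0.0163] [ 0.8  1.4 -3.3] 0.0109
0.13 [ 0.0059 -0.0005  0.0212] [-0.6  1.8 -3.1] 0.0112
18.825 29.986641705036163
-0.04 1993 0.1229
-0.01 948 0.1212
0.02 643 0.1172
0.05 796 0.1139
0.08 811 0.1102
0.11 749 0.1066
0.14 666 0.102
0.17 5 0.099
```

View pics/s5.png

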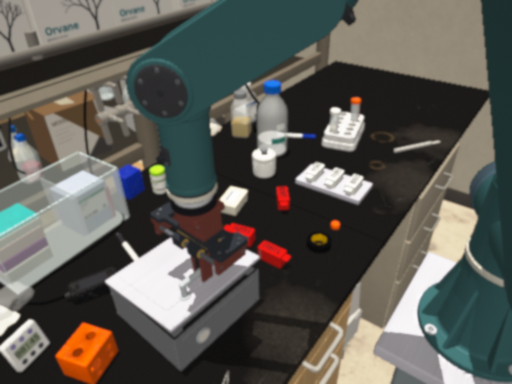

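The lid slope is about 0.13 rad (0.121 → 0.102 over 150 mm), and the gripper at (210,250) is holding the handle steady. The tray at (335,180) is full.

```bash
python3 -c "
from bench import *
print(close_job())"
```

```text
the job is handed in; nothing more can be done
None
```

The cartridge is released in the tray's middle pocket with its tab in line with its neighbours', and the gripper is holding the lid still at about 0.13 rad (roughly 26 mm at the front edge); the job is handed in at about 19 s, but no verdict came back.

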